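# Put the mixed-up canister lids back where they belong

### The job

The lids of the three stoneware canisters got mixed up at the washing-up and each now sits on the wrong one: put every wooden lid on the canister of its own shape, squarely and dropped fully home. While you swap them, no lid may be laid on the bare table: the small chopping board is the free spot to park one on. Leave the three canisters, the glass jar and the pie funnel standing where they are.

Things in the scene. Friction and masses are not known exactly. Their poses are not given: they have to be found in the camera images.
- lid_round: Round lid, at the start on the square canister (plug in it, plate on the rim). Beech plate 10 mm thick with a plug 12 mm deep under it; origin: centre of the plug's underside, z up; plate z = 12 to 22 mm, grip z = 22 to 50 mm. Plate 128 mm diameter; plug tapers from 103 mm at the plate to 93 mm at its foot. Grip: upright round knob 30 mm in diameter. About 0.16 kg.
- lid_square: Square lid, at the start perched on the long canister's rim. Beech plate 10 mm thick with a plug 12 mm deep under it; origin: centre of the plug's underside, z up; plate z = 12 to 22 mm, grip z = 22 to 50 mm. Plate 126 x 126 mm; plug 101 mm square, tapering to 91. Grip: bar 64 mm long along the lid's x, 20 mm wide. About 0.19 kg. Fits its canister in any quarter turn.
- lid_long: Long lid, at the start perched on the round canister's rim. Beech plate 10 mm thick with a plug 12 mm deep under it; origin: centre of the plug's underside, z up; plate z = 12 to 22 mm, grip z = 22 to 50 mm. Plate 172 mm (x) by 88 mm (y); plug 147 x 63 mm, tapering to 137 x 53. Grip: bar 64 mm long along x, 20 mm wide. About 0.17 kg. Fits its canister either way round.
- can_round: White stoneware canister, navy line under the rim, walls 5 mm, open top, empty, about 0.9 kg, loose. The round one: outside 120 mm in diameter, mouth 110 mm, rim 105 mm above its origin, which is the centre of its underside; z up. With its lid home the lid's origin is 93 mm above the canister's.
- can_square: White stoneware canister, navy line under the rim, walls 5 mm, open top, empty, about 0.9 kg, loose. The square one: outside 118 x 118 mm along its x and y, mouth 108 x 108 mm, rim 95 mm above its origin, which is the centre of its underside; z up. With its lid home the lid's origin is 83 mm above the canister's.
- can_long: White stoneware canister, navy line under the rim, walls 5 mm, open top, empty, about 0.9 kg, loose. The long rectangular one: outside 164 mm (x) by 80 mm (y), mouth 154 x 70 mm, rim 75 mm above its origin, which is the centre of its underside; z up. With its lid home the lid's origin is 63 mm above the canister's.
- board: Small empty wooden chopping board in front of the robot, 150 mm (its x) by 200 mm (its y), 18 mm thick, loose on the table; origin at the centre of its underside, z up. The free spot: one lid stands on it flat on its plug.
- glass_jar: Bystander: clip-top glass jar with an orange rubber ring and wire clip, 76 mm in diameter (94 mm over the clip), 102 mm tall; origin at the centre of its underside, z up.
- pie_funnel: Bystander: cream ceramic pie funnel, 52 mm in diameter, 86 mm tall, narrowing to a spout; origin at the centre of its underside, z up.
Mind the look-alikes: they are no part of the job. What is shaped like the can_square but purple is not meant.

How it is judged:
At the end, for the whole second after the job is handed in: Each lid lies on the canister of its own shape: centred within 10 mm, at the height where its plug is fully in (within 4 mm), level within 4 degrees; the long and the square lid parallel to their canister's sides within 10 degrees; canisters upright; everything released and at rest (horizontal distance between lid_round and can_round below 0.01 m and z of lid_round in the frame of can_round between 0.089 and 0.097 m and angle between each of lid_round, can_round, lid_square, can_square, lid_long, can_long's own z axis and vertical below 0.07 rad and linear speed of each of lid_round, can_round, lid_square, can_square, lid_long, can_long below 0.02 m/s and horizontal distance between lid_square and can_square below 0.01 m and z of lid_square in the frame of can_square between 0.079 and 0.087 m and horizontal distance between lid_long and can_long below 0.01 m and z of lid_long in the frame of can_long between 0.059 and 0.067 m and angle between the x axis of lid_long and the x axis of can_long, either way round below 0.17 rad and (angle between the x axis of lid_square and the x axis of can_square, either way round below 0.17 rad or angle between the x axis of lid_square and the y axis of can_square, either way round below 0.17 rad)); the robot touches nothing.
It fails at once if a lid is laid or dropped on the bare table (its origin comes below 10 mm; on the board it is at 18 mm) (height (world z) of any of lid_round, lid_square, lid_long below 0.01 m).
It fails at once if a canister is shifted by more than 40 mm or tipped over ((distance of can_round from where it was at the start of the episode above 0.04 m or angle between can_round's own z axis and vertical above 0.4 rad) or (distance of can_square from where it was at the start of the episode above 0.04 m or angle between can_square's own z axis and vertical above 0.4 rad) or (distance of can_long from where it was at the start of the episode above 0.04 m or angle between can_long's own z axis and vertical above 0.4 rad)).
It fails at once if the glass jar or the pie funnel is shifted by more than 40 mm or knocked over ((distance of glass_jar from where it was at the start of the episode above 0.04 m or angle between glass_jar's own z axis and vertical above 0.4 rad) or (distance of pie_funnel from where it was at the start of the episode above 0.04 m or angle between pie_funnel's own z axis and vertical above 0.4 rad)).
It also fails if it takes over 128 s, if anything falls off the work surface, if the arm or the gripper's body presses on something with over 40 N, if the wrist force passes 120 N, or if a joint passes its speed limit or range.

### The arm

A 6-joint arm with a two-finger parallel gripper is mounted at the origin on the work surface. World frame = base frame: x ahead of the robot, y to its left, z up, the work surface at z = 0. Lengths are in m, angles in rad, forces in N, time in s.
With the tool pointing down it reaches from about 0.375 to 0.9 m from the base axis. Payload 3.1 kg.
Tool frame: the origin (TCP) lies at the very end of the fingers, on their centre line; the grasp point (between the pads) lies 19 mm behind it; z points along the fingers, y is the line along which they close (so a half turn about z gives the same grasp; the last joint's range is limited). The gripper opens to 85 mm and grips with 20 to 120 N. Pads are 22 mm wide; open, the fingers measure 114 mm over their backs; the gripper's body (76 mm by 85 mm) begins 54 mm behind the grasp point. The pads swing forward as they close: fully open they stand 13 mm farther back than shut.
Start: joints at [1.163, 0.527, 1.433, -0, 1.181, -0.178], TCP at [0.142, 0.609, 0.231] pointing down, gripper open.
Joint ranges: [-3.08, 3.08], [-0.75, 2.2], [0.22, 2.44], [-1.43, 4.57], [0, 2.65], [-2.85, 2.85]. Speed limits (rad/s): [2.79, 2.79, 3.14, 3.14, 3.14, 3.14].

### API

Orientations are given as a unit quaternion [x, y, z, w].
In Python, from station import sense, snapshot, camera_params, sign_off gives the robot as it stands.
- The arm moves only by the shell command python3 -m handwheel 'ROWS' [OPENING] [FORCE]. ROWS is JSON, a list that holds one entry, the list of rows, each a list of 4 numbers: the shift along the tool's x, y, z in units of 25 mm (1.0 is 25 mm), then the turn about the tool's z in units of 6 degrees (1.0 is 6 degrees). A call has 1 to 20 rows; each row shifts and turns the commanded pose from where the row before left it, along the tool's axes as they then stand; what a row does not reach is not made up. A row lasts 1/8 s, in which the tool goes at most 62.5 mm and 10.7 degrees, less where a joint would pass 70% of its speed; a pose out of reach is approached as far as the arm can. A call is refused whole if a number of a shift passes 1 or a number of a turn 1, either way. A call with a gripper value outside its range is refused whole. OPENING is the finger opening in mm, from 0 to 85.4, set as the call begins (- or left out, the last holds). The fingers move at their own pace and stop on an object; FORCE is the grip in N (left out, the last holds). Time passes only in rows, so rows that do not move let the fingers close. It gives the time, the measured TCP pose, the force, the opening and the grip force at its end, in the units of the state.
- sense(): the state, without advancing time (a new reading comes with each control period).
- snapshot(name): name is "side" or "top" or "wrist"; returns (picture, depth): 384x512x3 uint8, red, green, blue; 384x512 float32, m along the optical axis (not along the pixel's ray), 0 where there is no reading.
- camera_params(name): a dict with "mtx" (3x3 intrinsics, pixels), "D" ([k1, k2, p1, p2, k3] as OpenCV has them; the pictures are not rectified), "extrinsics" (4x4, takes a point from camera to world coordinates); the wrist camera has in their place "hand_eye" (4x4, takes a point from camera to tool coordinates, whose origin is the TCP and whose axes are the flange's). Camera axes: x right, y up, looking along -z (the intrinsics and any distortion apply to the point x, -y, -z); pixel columns grow to the right and rows downward; lengths in m; the calibration is good to about 2 mm. A picture is of the moment at which its call begins: read the wrist's pose just before it. camera_params takes no time and is no camera call.
- sign_off(): hands the job in; it is judged then, once.
The state is a dict: "t": time; "q": joint angles; "qd": joint speeds; "tau": joint torques, N m; "tcp_pos": TCP position; "tool_rot": TCP orientation; "force": force on the tool from outside, world axes, zero at the start; "ft_torque": the same for the moment, N m; "finger_gap": opening from 0.0 (shut) to 1.0 (fully open); "gripper_force": force on a finger pad.
Only numpy, scipy, OpenCV 4.12 (cv2) and the standard library are available. Lean on these libraries where they do the work, as an engineer would, in place of code of your own. Each camera call takes 0.05 s, during which the arm holds its last target. There are 200 camera calls.

## Working session

There is one attempt and no reset: what is moved stays moved. The work goes in short steps, Python scripts to look and compute and a shell command to move; the robot and the scene stay as the last step left them, time stands still between calls to the robot, and variables do not carry over. Pictures are saved under pics/ and viewed, at most 14 in all, crops included, and the job is handed in when it is done.

```bash
ls; mkdir -p pics; python3 - <<'E'
from station import *
import cv2,numpy as np
s=sense();print(s)
for n in("top","side"):
    p,d=snapshot(n);cv2.imwrite(f"pics/{n}0.png",p[:,:,::-1]);np.savez(f"{n}0.npz",p=p,d=d)
    print(n,camera_params(n))
print(camera_params("wrist"))
E
```

```text
pics
{'t': 0.0, 'q': array([ 1.16248926e+00,  5.28481045e-01,  1.43390802e+00,  9.64825037e-06,
        1.18138316e+00, -1.78498312e-01]), 'qd': array([-0.00067086,  0.00141654,  0.0001865 ,  0.00032671,  0.00057194,
       -0.00041464]), 'tau': array([ 6.05937985e-04, -4.42339754e+01, -1.78030515e+01, -6.57587947e-06,
        8.36128194e-03,  5.65464006e-06]), 'tcp_pos': array([0.14204894, 0.60790991, 0.23032265]), 'tool_rot': array([ 1.14653455e-01,  9.93404951e-01, -1.04192254e-03, -3.19448105e-04]), 'force': array([ 0.70670542, -0.24133541, -0.14318828]), 'ft_torque': array([ 0.02219239, -0.00549031,  0.02320358]), 'gripper_force': 0.0, 'finger_gap': 0.9987349709875328}
top {'mtx': array([[476.80313563,   0.        , 259.07524217],
       [  0.        , 476.80313563, 188.60912355],
       [  0.        ,   0.        ,   1.        ]]), 'D': array([-0.00301925,  0.        ,  0.        ,  0.        ,  0.        ]), 'extrinsics': array([[ 0.06839606,  0.97437565, -0.21427571,  0.18233476],
       [-0.99765276,  0.06608718, -0.01792912, -0.00337952],
       [-0.00330882,  0.21499903,  
[... 486 characters left out ...]
06887,  0.65892212,  0.75220016,  1.02144596],
       [ 0.        ,  0.        ,  0.        ,  1.        ]])}
{'mtx': array([[277.15937783,   0.        , 255.0719868 ],
       [  0.        , 277.15937783, 191.33298107],
       [  0.        ,   0.        ,   1.        ]]), 'D': array([0.00042186, 0.        , 0.        , 0.        , 0.        ]), 'hand_eye': array([[-3.09163632e-04,  9.52540613e-01,  3.04411374e-01,
         7.72947032e-02],
       [ 9.99999912e-01,  3.80553346e-04, -1.75186992e-04,
        -3.07687497e-04],
       [-2.82717491e-04,  3.04411293e-01, -9.52540647e-01,
        -1.43857148e-01],
       [ 0.00000000e+00,  0.00000000e+00,  0.00000000e+00,
         1.00000000e+00]])}
```

View pics/top0.png

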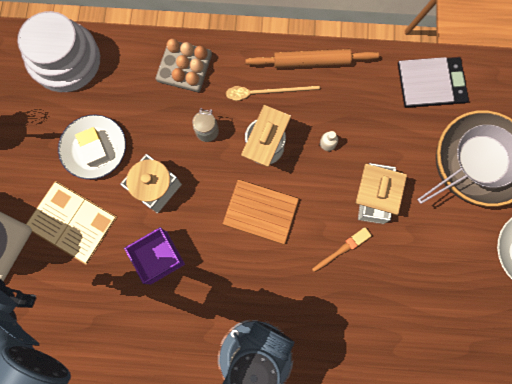

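View pics/side0.png

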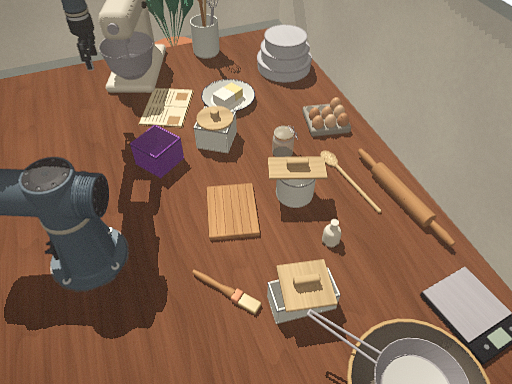

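The top view shows the round lid on the square canister at about (150,183), and the long lid on the round canister at (266,137). The square lid is on the long canister at (381,193), the board is at (261,211), the funnel at (329,141) and the jar at (206,125). The purple decoy at (153,256) can be ignored.

```bash
cat > h.py <<'E'
import numpy as np,cv2
from station import *
from scipy.spatial.transform import Rotation as R
def cloud(d,c,T):
    v,u=np.nonzero(d>0); z=d[v,u]
    n=cv2.undistortPoints(np.c_[u,v].astype(float)[:,None],c["mtx"],c["D"])[:,0]
    P=np.c_[n[:,0]*z,-n[:,1]*z,-z]
    return P@T[:3,:3].T+T[:3,3],u,v
def ext(n,s=None):
    c=camera_params(n)
    if n!="wrist":return c,c["extrinsics"]
    T=np.eye(4);T[:3,:3]=R.from_quat(s["tool_rot"]).as_matrix();T[:3,3]=s["tcp_pos"]
    return c,T@c["hand_eye"]
def rect(P):
    (c,wh,a)=cv2.minAreaRect((P[:,:2]*1000).astype(np.float32))
    if wh[0]<wh[1]: wh=wh[::-1];a+=90
    return np.round(c,1),np.round(wh,1),round((a+90)%180-90,1)
def sel(P,xy,r,z0,z1):
    return P[(np.hypot(*(P[:,:2]-xy).T)<r)&(P[:,2]>z0)&(P[:,2]<z1)]
E
python3 - <<'E'
from h import *
f=np.load("top0.npz");c,T=ext("top");P,u,v=cloud(f["d"],c,T)
I=np.zeros((384,512,3));I[v,u]=P
g=np.load("side0.npz");c2,T2=ext("side");Q,_,_=cloud(g["d"],c2,T2)
for n,(a,b) in dict(round=(150,183),long=(262,137),square=(378,190),board=(261,211),jar=(206,125),fun=(329,141),purple=(153,256)).items():
    p=np.median(I[b-3:b+4,a-3:a+4].reshape(-1,3),0);print(n,np.round(p*1000))
    for nm,C in(("top",P),("side",Q)):
        S=sel(C,p[:2],.125,.006,.3)
        print(nm,"hist",[(10*i,k) for i,k in enumerate(np.histogram(S[:,2],np.arange(0,.17,.01))[0]) if k])
E
```

```text
round [473. 339. 108.]
top hist [(0, np.int64(111)), (10, np.int64(43)), (20, np.int64(39)), (30, np.int64(32)), (40, np.int64(40)), (50, np.int64(29)), (60, np.int64(48)), (70, np.int64(44)), (80, np.int64(41)), (90, np.int64(207)), (100, np.int64(1213)), (110, np.int64(73)), (120, np.int64(22)), (130, np.int64(67))]
side hist [(0, np.int64(40)), (10, np.int64(81)), (20, np.int64(88)), (30, np.int64(91)), (40, np.int64(82)), (50, np.int64(94)), (60, np.int64(89)), (70, np.int64(97)), (80, np.int64(102)), (90, np.int64(166)), (100, np.int64(565)), (110, np.int64(17)), (120, np.int64(30)), (130, np.int64(25))]
long [625.  23. 154.]
top hist [(0, np.int64(111)), (10, np.int64(115)), (20, np.int64(26)), (30, np.int64(13)), (40, np.int64(15)), (50, np.int64(21)), (60, np.int64(16)), (70, np.int64(17)), (80, np.int64(19)), (90, np.int64(25)), (100, np.int64(87)), (110, np.int64(16)), (120, np.int64(1279)), (130, np.int64(205)), (140, np.int64(30)), (150, np.int64(128))]
side hist [(0, np.int64(67)), (10, np.int64(184)), (20, np.int64(95)), (30, np.int64(96)), (40, np.int64(76)), (50, np.i
[... 1819 characters left out ...]
0, np.int64(4))]
side hist [(0, np.int64(21)), (10, np.int64(44)), (20, np.int64(30)), (30, np.int64(46)), (40, np.int64(76)), (50, np.int64(85)), (60, np.int64(20)), (70, np.int64(19)), (80, np.int64(42)), (90, np.int64(2))]
purple [271. 331.   6.]
top hist [(0, np.int64(483)), (10, np.int64(134)), (20, np.int64(76)), (30, np.int64(69)), (40, np.int64(81)), (50, np.int64(88)), (60, np.int64(82)), (70, np.int64(95)), (80, np.int64(80)), (90, np.int64(316)), (100, np.int64(6))]
side hist [(0, np.int64(67)), (10, np.int64(144)), (20, np.int64(158)), (30, np.int64(162)), (40, np.int64(179)), (50, np.int64(178)), (60, np.int64(195)), (70, np.int64(218)), (80, np.int64(216)), (90, np.int64(180))]
```

```bash
python3 - <<'E'
from h import *
C={}
for n in("top","side"):
    f=np.load(n+"0.npz");c,T=ext(n);C[n]=cloud(f["d"],c,T)[0]
for nm,xy,zp,zr in(("round",(.473,.339),.105,.095),("long",(.625,.023),.127,.105),("square",(.499,-.324),.097,.075),("board",(.43,.012),.018,None)):
    for n,P in C.items():
        print(nm,n,"plate",*rect(sel(P,xy,.13,zp-.005,zp+.005)))
        if zr:
            G=sel(P,xy,.06,zp+.022,zp+.034);print("   grip",*rect(G),G[:,2].max())
            S=sel(P,xy,.13,zr-.004,zr+.0035);print("   rim",*rect(S),len(S))
for n,P in C.items():
    S=sel(P,(.499,-.324),.14,.135,.3);print("handle",S.min(0),S.max(0))
    for nm,xy,r,z0,z1 in(("jar",(.668,.196),.06,.085,.12),("fun",(.657,-.183),.05,.03,.055)):
        print(nm,*rect(sel(P,xy,r,z0,z1)))
E
```

```text
round top plate [485.3 348. ] [125.7 125.7] -44.2
   grip [484.8 348.3] [27.3 26.8] -29.2 0.13846559439850692
   rim [459.6 333. ] [178.5 143.2] 55.5 135
round side plate [485.7 345.3] [125.7 124.3] -83.7
   grip [485.4 344.9] [27.9 25.8] -41.4 0.13434771616055907
   rim [465.9 322.9] [197.6 129.2] 46.4 97
long top plate [640.1  11.3] [172.5  88.5] -19.6
   grip [639.1  11.7] [62.3 20.7] -19.4 0.16041980725524319
   rim [641.5  14.1] [119.7  70.2] 70.5 73
long side plate [642.4  11.7] [172.7  93.2] -19.7
   grip [640.6   7.9] [62.1 21.7] -22.2 0.15857647575953393
   rim [627.5 -29.3] [101.5  29.3] -20.4 74
square top plate [ 508.3 -337.3] [126.7 126.6] 78.0
   grip [ 507.8 -337.3] [63.4 20.3] -10.2 0.1303406678741721
   rim [ 504.9 -335.9] [165.8  81.1] -5.0 106
square side plate [ 510.1 -337.1] [128.3 126.8] 78.3
   grip [ 510.2 -337.7] [64.4 21.6] -12.3 0.12918219772309203
   rim [ 506.6 -336.7] [165.9  81.8] -5.3 176
board top plate [430.7  13. ] [199.9 150.8] 75.7
board side plate [432.5  13. ] [203.6 150.3] 76.3
handle [ 0.46001558 -0.46394396  0.1485252 ] [ 0.49985638 -0.42455108  0.16405406]
jar [685.8 203.5] [74.7 66.9] -2.0
fun [ 665.4 -186.1] [46.9 43.7] -89.4
handle [ 0.46157621 -0.4633013   0.14707519] [ 0.50215589 -0.42513689  0.15993281]
jar [686.1 197.3] [74.6 66.8] -27.6
fun [ 665.9 -192.6] [50.4 39.7] -38.1
```

```bash
cat > go.py <<'E'
# go.py x y z phi(deg, direction of tool y): turn units, then shift units (tool axes after the turn)
import sys;from h import *
s=sense();M=R.from_quat(s["tool_rot"]).as_matrix();p=s["tcp_pos"]
phi=np.degrees(np.arctan2(M[1,1],M[0,1]))
a=[float(x) for x in sys.argv[1:]]
print("t %.1f"%s["t"],"tcp",np.round(p*1000,1),"phi %.1f"%phi,"F",np.round(s["force"],1),"gap %.3f gf %.1f"%(s["finger_gap"],s["gripper_force"]),"tilt %.2f"%np.degrees(np.arccos(-M[2,2])))
if a:
    t=(phi-a[3]+90)%180-90; M2=M@R.from_euler("z",t,degrees=True).as_matrix()
    print("turn %.2f"%(t/6),"shift",np.round(M2.T@(np.array(a[:3])-p)/.025,2))
E
python3 go.py .4855 .347 .23 76.8; python3 go.py .4855 .347 .109 76.8
```

```text
t 0.1 tcp [142.1 608.  230.4] phi 76.8 F [-0.3  0.5  0.9] gap 0.999 gf 0.0 tilt 0.11
turn 0.01 shift [-15.76  -7.03   0.03]
t 0.1 tcp [142.1 608.  230.4] phi 76.8 F [-0.3  0.5  0.9] gap 0.999 gf 0.0 tilt 0.11
turn 0.01 shift [-15.76  -7.02   4.87]
```

```bash
python3 -m handwheel '[[[-0.5,-0.2,0,0],[-1,-0.45,0,0],[-1,-0.45,0,0],[-1,-0.45,0,0],[-1,-0.45,0,0],[-1,-0.45,0,0],[-1,-0.45,0,0],[-1,-0.45,0,0],[-1,-0.45,0,0],[-1,-0.45,0,0],[-1,-0.45,0,0],[-1,-0.45,0,0],[-1,-0.45,0,0],[-1,-0.45,0,0],[-1,-0.45,0,0],[-1,-0.45,0,0],[-0.3,-0.1,0,0],[0,0,0,0]]]' 85; python3 go.py .4855 .347 .109 76.8
python3 - <<'E'
from h import *
s=sense();p,d=snapshot("wrist");cv2.imwrite("pics/w1.png",p[:,:,::-1]);c,T=ext("wrist",s);P,u,v=cloud(d,c,T)
print(rect(sel(P,(.4855,.347),.06,.127,.14)),rect(sel(P,(.4855,.347),.09,.1,.11)))
E
```

```text
t: 2.35
tcp_pos: [0.4868, 0.3465, 0.2311]
tool_rot: [0.115, 0.993, -0.0, -0.0]
force: [-0.6, 0.4, -0.3]
finger_gap: 0.995
gripper_force: 0.0
t 2.4 tcp [486.8 346.5 231.1] phi 76.8 F [-0.6  0.4 -0.3] gap 0.995 gf 0.0 tilt 0.04
turn -0.01 shift [0.05 0.01 4.89]
(array([486.2, 349.9]), array([28.8, 28.4]), 86.8) (array([486.5, 349.7]), array([126.3, 126.2]), -45.3)
```

```bash
python3 -m handwheel '[[[0,0.06,0.7,0],[0,0,0.8,0],[0,0,0.8,0],[0,0,0.8,0],[0,0,0.7,0],[0,0,0.6,0],[0,0,0.4,0],[0,0,0.05,0],[0,0,0,0]]]' 85; python3 -m handwheel '[[[0,0,0,0],[0,0,0,0],[0,0,0,0],[0,0,0,0],[0,0,0,0],[0,0,0,0],[0,0,0,0]]]' 0 40;python3 go.py
```

```text
t: 3.52
tcp_pos: [0.4875, 0.3486, 0.1104]
tool_rot: [0.115, 0.993, 0.0, 0.0]
force: [1.8, 0.2, 0.2]
finger_gap: 0.996
gripper_force: 0.0
t: 4.4
tcp_pos: [0.4875, 0.3486, 0.1106]
tool_rot: [0.115, 0.993, 0.0, 0.0]
force: [-0.3, 0.2, 5.7]
finger_gap: 0.332
gripper_force: 39.8
t 4.4 tcp [487.5 348.6 110.6] phi 76.8 F [-0.3  0.2  5.7] gap 0.332 gf 39.8 tilt 0.06
```

```bash
python3 -m handwheel '[[[0,0,-0.2,0],[0,0,-0.4,0],[0,0,-0.7,0],[0,0,-0.8,0],[0,0,-0.7,0],[0,0,-0.3,0],[0,0,0,0]]]' 0 40; python3 go.py .4315 .013 .052 76.8
```

```text
t: 5.28
tcp_pos: [0.4874, 0.3486, 0.1885]
tool_rot: [0.115, 0.993, 0.0, 0.001]
force: [0.3, 0.5, -2.3]
finger_gap: 0.335
gripper_force: 39.6
t 5.3 tcp [487.4 348.6 188.5] phi 76.8 F [ 0.3  0.5 -2.3] gap 0.335 gf 39.6 tilt 0.09
turn 0.01 shift [ -0.88 -13.58   5.45]
```

```bash
python3 -m handwheel '[[[0,-0.3,0,0],[0,-0.6,0,0],[-0.1,-0.9,0,0],[-0.1,-0.9,0,0],[-0.1,-0.9,0,0],[-0.1,-0.9,0,0],[-0.1,-0.9,0,0],[-0.1,-0.9,0,0],[-0.1,-0.9,0,0],[-0.1,-0.9,0,0],[-0.1,-0.9,0,0],[0,-0.9,0,0],[0,-0.9,0,0],[0,-0.9,0,0],[0,-0.9,0,0],[0,-0.6,0,0],[0,-0.38,0,0],[0,0,0,0]]]'; python3 go.py .4315 .013 .047 76.8
python3 - <<'E'
from h import *
for n in("top","side"):
    p,d=snapshot(n);c,T=ext(n);P=cloud(d,c,T)[0]
    print(n,"sqcan",rect(sel(P,(.4855,.347),.095,.088,.1)),"board",rect(sel(P,(.4315,.013),.13,.013,.023)))
    if n=="top":cv2.imwrite("pics/top1.png",p[:,:,::-1])
E
```

```text
t: 7.52
tcp_pos: [0.4316, 0.0122, 0.1876]
tool_rot: [0.115, 0.993, 0.0, 0.0]
force: [0.6, -0.5, -2.3]
finger_gap: 0.337
gripper_force: 39.7
t 7.5 tcp [431.6  12.2 187.6] phi 76.8 F [ 0.6 -0.5 -2.3] gap 0.337 gf 39.7 tilt 0.01
turn -0.01 shift [0.01 0.03 5.63]
top sqcan (array([486.3, 350.1]), array([120.2, 119.4]), 55.7) board (array([409.8, -62.5]), array([155.8,  59.7]), -23.1)
side sqcan (array([463.2, 361.4]), array([121.5,  65.7]), 55.7) board (array([432.1,  10.9]), array([203. , 149.9]), 76.1)
```

View pics/top1.png

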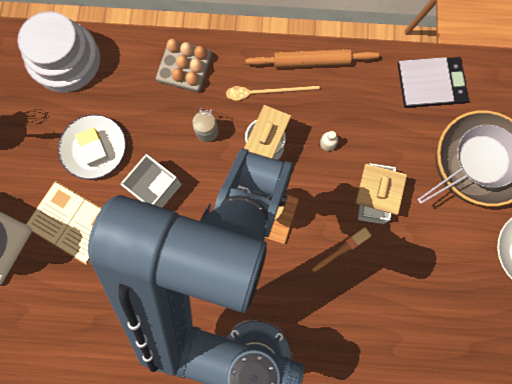

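The square canister at (151,183) is now open and centred near (486,349) mm, turned 55.7°/-34.3°. The arm is over the board, so I'll lower the round lid there.

```bash
python3 -m handwheel '[[[0,0,0.5,0],[0,0,0.8,0],[0,0,0.8,0],[0,0,0.8,0],[0,0,0.8,0],[0,0,0.7,0],[0,0,0.6,0],[0,0,0.35,0],[0,0,0.2,0],[0,0,0.05,0],[0,0,0,0]]]'; python3 go.py
```

```text
t: 9.0
tcp_pos: [0.432, 0.0127, 0.0478]
tool_rot: [0.115, 0.993, -0.0, 0.0]
force: [-0.2, 0.0, -2.1]
finger_gap: 0.334
gripper_force: 39.7
t 9.0 tcp [432.   12.7  47.8] phi 76.8 F [-0.2  0.  -2.1] gap 0.334 gf 39.7 tilt 0.04
```

```bash
python3 -m handwheel '[[[0,0,0.08,0],[0,0,0,0]]]';python3 -m handwheel '[[[0,0,0,0],[0,0,0,0],[0,0,0,0],[0,0,0,0],[0,0,-0.2,0],[0,0,-0.6,0],[0,0,-0.9,0],[0,0,-0.9,0],[0,0,-0.9,0],[0,0,-0.9,0],[0,0,-0.9,0],[0,0,-0.7,0]]]' 85;  python3 go.py .509 -.337 .205 78.8
```

```text
t: 9.25
tcp_pos: [0.4318, 0.0127, 0.0457]
tool_rot: [0.115, 0.993, -0.0, 0.0]
force: [0.2, 0.7, -2.2]
finger_gap: 0.335
gripper_force: 39.6
t: 10.75
tcp_pos: [0.4316, 0.0128, 0.1968]
tool_rot: [0.115, 0.993, -0.0, 0.0]
force: [0.5, 0.7, 0.1]
finger_gap: 0.999
gripper_force: 0.0
t 10.8 tcp [431.6  12.8 196.8] phi 76.8 F [0.5 0.7 0.1] gap 0.999 gf 0.0 tilt 0.05
turn -0.33 shift [ -5.76 -13.12  -0.32]
```

```bash
python3 -m handwheel '[[[0,0,0,-0.33],[-0.2,-0.5,-0.1,0],[-0.4,-0.95,-0.2,0],[-0.4,-0.95,0,0],[-0.4,-0.95,0,0],[-0.4,-0.95,0,0],[-0.4,-0.95,0,0],[-0.4,-0.95,0,0],[-0.4,-0.95,0,0],[-0.4,-0.95,0,0],[-0.4,-0.95,0,0],[-0.4,-0.95,0,0],[-0.4,-0.95,0,0],[-0.4,-0.95,0,0],[-0.4,-0.92,0,0],[-0.36,-0.3,0,0],[0,0,0,0]]]'; python3 go.py .509 -.337 .104 78.8
python3 - <<'E'
from h import *
s=sense();p,d=snapshot("wrist");c,T=ext("wrist",s);P,u,v=cloud(d,c,T);cv2.imwrite("pics/w2.png",p[:,:,::-1])
G=(.509,-.337);print(rect(sel(P,G,.06,.119,.135)),rect(sel(P,G,.1,.092,.102)),rect(sel(P,G,.1,.07,.079)))
E
```

```text
t: 12.88
tcp_pos: [0.5096, -0.3375, 0.2027]
tool_rot: [0.098, 0.995, 0.0, -0.0]
force: [0.4, 0.4, -0.5]
finger_gap: 1.001
gripper_force: 0.0
t 12.9 tcp [ 509.6 -337.5  202.7] phi 78.8 F [ 0.4  0.4 -0.5] gap 1.001 gf 0.0 tilt 0.02
turn -0.00 shift [0.03 0.01 3.95]
(array([ 509.4, -336.6]), array([63.1, 19.4]), -11.8) (array([ 509.9, -336.9]), array([126.5, 125.8]), 78.4) (array([ 506.2, -336.3]), array([164.6,  81.1]), -5.5)
```

View pics/w2.png

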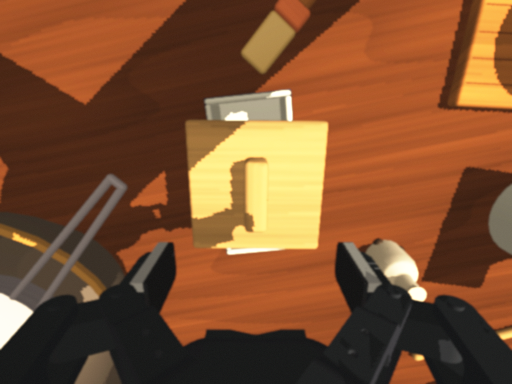

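The wrist view shows the bar at (257,195), centred between the fingers. The canister's two ends show above and below the lid, and the pan handle at (115,185) is clear. Descend and grip.

```bash
python3 -m handwheel '[[[0,0,0.5,0],[0,0,0.8,0],[0,0,0.8,0],[0,0,0.8,0],[0,0,0.6,0],[0,0,0.4,0],[0,0,0.15,0],[0,0,0,0]]]' 85; python3 -m handwheel '[[[0,0,0,0],[0,0,0,0],[0,0,0,0],[0,0,0,0],[0,0,0,0],[0,0,0,0],[0,0,0,0]]]' 0 50;python3 go.py
python3 -m handwheel '[[[0,0,-0.15,0],[0,0,-0.4,0],[0,0,-0.8,0],[0,0,-0.9,0],[0,0,-0.9,0],[0,0,-0.9,0],[0,0,-0.4,0],[0,0,0,0]]]'; python3 go.py .486 .349 .2 55.7;  python3 go.py .431 .012 .2 78.8
```

```text
t: 13.92
tcp_pos: [0.5095, -0.3371, 0.1019]
tool_rot: [0.097, 0.995, -0.0, 0.0]
force: [0.1, -0.1, 0.7]
finger_gap: 0.996
gripper_force: 0.0
t: 14.8
tcp_pos: [0.5096, -0.3372, 0.1022]
tool_rot: [0.098, 0.995, -0.0, 0.0]
force: [0.3, 0.6, 3.4]
finger_gap: 0.222
gripper_force: 50.3
t 14.8 tcp [ 509.6 -337.2  102.2] phi 78.8 F [0.3 0.6 3.4] gap 0.222 gf 50.3 tilt 0.05
t: 15.8
tcp_pos: [0.5095, -0.3371, 0.2136]
tool_rot: [0.097, 0.995, -0.0, 0.0]
force: [-0.6, -0.0, -2.5]
finger_gap: 0.223
gripper_force: 49.5
t 15.8 tcp [ 509.5 -337.1  213.6] phi 78.8 F [-0.6 -0.  -2.5] gap 0.223 gf 49.5 tilt 0.06
turn 3.85 shift [16.24 22.14  0.52]
t 15.8 tcp [ 509.5 -337.1  213.6] phi 78.8 F [-0.6 -0.  -2.5] gap 0.223 gf 49.5 tilt 0.06
turn 0.00 shift [ 5.79 13.09  0.53]
```

```bash
python3 -m handwheel '[[[0,0,0,0.5],[0,0,0,0.9],[0,0,0,0.9],[0,0,0,0.9],[0,0,0,0.65],[0.3,0.4,0,0],[0.5,0.7,0,0],[0.7,0.95,0,0],[0.7,0.95,0,0],[0.7,0.95,0,0],[0.7,0.95,0,0],[0.7,0.95,0,0],[0.7,0.95,0,0],[0.7,0.95,0,0],[0.7,0.95,0,0],[0.7,0.95,0,0],[0.7,0.95,0,0],[0.7,0.95,0,0],[0.7,0.95,0,0],[0.7,0.95,0,0]]]'; python3 -m handwheel '[[[0.7,0.95,0,0],[0.7,0.95,0,0],[0.7,0.95,0,0],[0.7,0.95,0,0],[0.7,0.95,0,0],[0.7,0.95,0,0],[0.7,0.95,0,0],[0.6,0.8,0,0],[0.4,0.6,0,0],[0.2,0.3,0,0],[0,0,0,0]]]'
python3 go.py .486 .349 .115 55.7
python3 - <<'E'
from h import *
G=(.486,.349)
s=sense();p,d=snapshot("wrist");c,T=ext("wrist",s);P,u,v=cloud(d,c,T);cv2.imwrite("pics/w3.png",p[:,:,::-1])
print("rim w",rect(sel(P,G,.1,.09,.1)))
for n in("top","side"):
    p,d=snapshot(n);c,T=ext(n);P=cloud(d,c,T)[0]
    print(n,"plate",rect(sel(P,s["tcp_pos"][:2],.1,s["tcp_pos"][2]-.011,s["tcp_pos"][2])),"longcan",rect(sel(P,(.507,-.336),.11,.068,.082)))
E
```

```text
t: 18.3
tcp_pos: [0.4927, 0.0825, 0.213]
tool_rot: [0.294, 0.956, 0.0, -0.001]
force: [-0.3, 0.2, -2.2]
finger_gap: 0.222
gripper_force: 49.5
t: 19.68
tcp_pos: [0.4855, 0.3389, 0.2129]
tool_rot: [0.294, 0.956, -0.0, -0.0]
force: [-0.6, -1.0, -2.8]
finger_gap: 0.228
gripper_force: 49.5
t 19.7 tcp [485.5 338.9 212.9] phi 55.8 F [-0.6 -1.  -2.8] gap 0.228 gf 49.5 tilt 0.03
turn 0.01 shift [0.21 0.35 3.92]
rim w (array([443.7, 380.8]), array([119.7,  12.5]), 56.1)
top plate (array([483.6, 334.4]), array([124.2, 121.4]), -34.6) longcan (array([ 505.2, -336.5]), array([167. ,  82.4]), -5.6)
side plate (array([485.5, 334.3]), array([130.5, 127.9]), 56.4) longcan (array([ 506.6, -336.8]), array([166.2,  84. ]), -5.2)
```

View pics/w3.png

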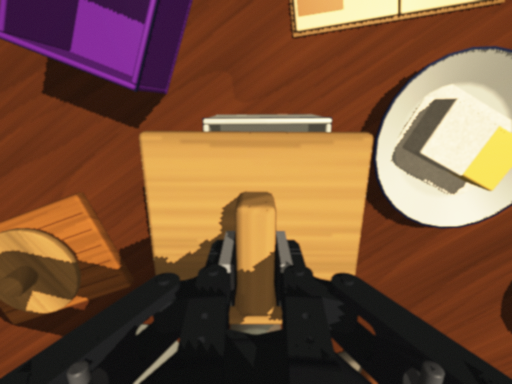

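The lid is level and parallel to the canister's visible rim edge, which runs along row 120 from column 203 to 331. The round lid sits on the board at left. Centre it and lower.

```bash
python3 go.py .4867 .350 .113 55.7; python3 -m handwheel '[[[0.12,0.2,0,0],[0.12,0.2,0.3,0],[0,0,0.7,0],[0,0,0.8,0],[0,0,0.7,0],[0,0,0.4,0],[0,0,0.2,0],[0,0,0,0]]]'; python3 go.py .4867 .350 .111 55.7
```

```text
t 19.8 tcp [485.8 337.9 213. ] phi 55.7 F [-0.4 -0.1 -1.5] gap 0.222 gf 49.5 tilt 0.04
turn -0.00 shift [0.25 0.42 4.  ]
t: 20.82
tcp_pos: [0.4866, 0.3503, 0.1355]
tool_rot: [0.295, 0.956, -0.0, -0.0]
force: [-0.1, 0.4, -2.1]
finger_gap: 0.22
gripper_force: 49.6
t 20.8 tcp [486.6 350.3 135.5] phi 55.7 F [-0.1  0.4 -2.1] gap 0.220 gf 49.6 tilt 0.00
turn 0.00 shift [-0.01 -0.01  0.98]
```

```bash
python3 -m handwheel '[[[0,0,0.2,0],[0,0,0.3,0],[0,0,0.25,0],[0,0,0.15,0],[0,0,0.05,0],[0,0,0,0]]]'; python3 go.py .4867 .350 .111 55.7
```

```text
t: 21.58
tcp_pos: [0.4866, 0.3503, 0.1118]
tool_rot: [0.295, 0.956, -0.0, -0.0]
force: [-0.1, 0.7, -1.7]
finger_gap: 0.224
gripper_force: 49.6
t 21.6 tcp [486.6 350.3 111.8] phi 55.7 F [-0.1  0.7 -1.7] gap 0.224 gf 49.6 tilt 0.00
turn 0.00 shift [-0.01 -0.01  0.03]
```

```bash
python3 -m handwheel '[[[0,0,0.06,0],[0,0,0,0]]]'; python3 -m handwheel '[[[0,0,0,0],[0,0,0,0],[0,0,0,0],[0,0,0,0],[0,0,-0.2,0],[0,0,-0.6,0],[0,0,-0.9,0],[0,0,-0.9,0],[0,0,-0.9,0],[0,0,-0.9,0],[0,0,-0.6,0]]]' 85;  python3 go.py .6405 .0105 .235 70.4
python3 - <<'E'
from h import *
for n in("top","side"):
    p,d=snapshot(n);c,T=ext(n);P=cloud(d,c,T)[0];G=(.4867,.35)
    print(n,"plate",rect(sel(P,G,.1,.1,.112)),"roundlid",rect(sel(P,(.432,.0127),.08,.035,.045)))
E
```

```text
t: 21.82
tcp_pos: [0.4865, 0.3503, 0.1103]
tool_rot: [0.295, 0.956, 0.0, 0.0]
force: [0.1, 0.2, -2.5]
finger_gap: 0.222
gripper_force: 49.6
t: 23.2
tcp_pos: [0.487, 0.3506, 0.2376]
tool_rot: [0.295, 0.956, 0.001, 0.001]
force: [0.3, 0.1, 0.7]
finger_gap: 0.997
gripper_force: 0.0
t 23.2 tcp [487.  350.6 237.6] phi 55.7 F [0.3 0.1 0.7] gap 0.997 gf 0.0 tilt 0.16
turn -2.45 shift [-10.35 -10.75   0.1 ]
top plate (array([485.2, 348.6]), array([126.3, 125.6]), 55.7) roundlid (array([430.2,  11.1]), array([124.4, 123.9]), -85.6)
side plate (array([486.6, 346.3]), array([128.9, 126.7]), 56.4) roundlid (array([431.9,  12.1]), array([126.9, 125.7]), -40.8)
```

```bash
python3 -m handwheel '[[[0,0,0,-0.8],[0,0,0,-0.85],[0,0,0,-0.8],[-0.4,-0.4,0,0],[-0.9,-0.95,0,0],[-0.9,-0.95,0,0],[-0.9,-0.95,0,0],[-0.9,-0.95,0,0],[-0.9,-0.95,0,0],[-0.9,-0.95,0,0],[-0.9,-0.95,0,0],[-0.9,-0.95,0,0],[-0.9,-0.95,0,0],[-0.9,-0.95,0,0],[-0.6,-0.6,0,0],[-0.35,-0.25,0,0],[0,0,0,0]]]'; python3 go.py .6405 .0105 .132 70.4
python3 - <<'E'
from h import *
s=sense();p,d=snapshot("wrist");c,T=ext("wrist",s);P,u,v=cloud(d,c,T);cv2.imwrite("pics/w4.png",p[:,:,::-1])
G=(.6405,.0105);print(rect(sel(P,G,.06,.147,.165)),rect(sel(P,G,.1,.12,.133)),rect(sel(P,G,.1,.1,.109)))
E
```

```text
t: 25.42
tcp_pos: [0.6403, 0.0101, 0.2351]
tool_rot: [0.171, 0.985, 0.0, -0.0]
force: [0.2, 0.8, -1.0]
finger_gap: 0.996
gripper_force: 0.0
t 25.4 tcp [640.3  10.1 235.1] phi 70.4 F [ 0.2  0.8 -1. ] gap 0.996 gf 0.0 tilt 0.03
turn -0.01 shift [-0.    0.02  4.12]
(array([641. ,  12.1]), array([62.9, 19.7]), -19.0) (array([642. ,  11.9]), array([171.4,  88.2]), -19.5) (array([647.6,  13.5]), array([119.7,  77.9]), 75.5)
```

View pics/w4.png

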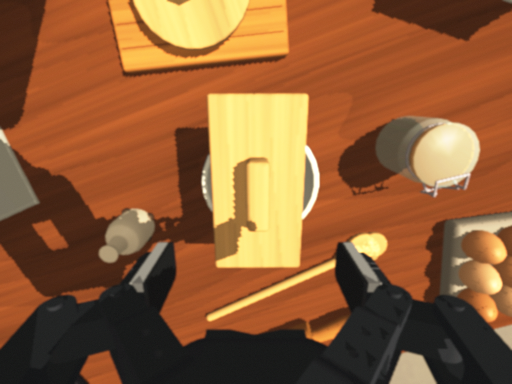

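The bar is at (258,193), centred between the fingers. The jar and funnel are clear of the fingers.

```bash
python3 -m handwheel '[[[0,0.05,0.5,0],[0,0,0.8,0],[0,0,0.8,0],[0,0,0.8,0],[0,0,0.7,0],[0,0,0.4,0],[0,0,0.14,0],[0,0,0,0]]]' 85; python3 -m handwheel '[[[0,0,0,0],[0,0,0,0],[0,0,0,0],[0,0,0,0],[0,0,0,0],[0,0,0,0],[0,0,0,0]]]' 0 50;python3 go.py
python3 -m handwheel '[[[0,0,-0.15,0],[0,0,-0.4,0],[0,0,-0.8,0],[0,0,-0.9,0],[0,0,-0.8,0],[0,0,-0.5,0],[0,0,0,0]]]'; python3 go.py .5055 -.3363 .22 84.6
```

```text
t: 26.48
tcp_pos: [0.6409, 0.0115, 0.132]
tool_rot: [0.17, 0.985, -0.0, 0.0]
force: [0.2, 0.6, 0.3]
finger_gap: 0.998
gripper_force: 0.0
t: 27.35
tcp_pos: [0.6409, 0.0115, 0.1322]
tool_rot: [0.17, 0.985, -0.0, 0.0]
force: [-1.9, 0.5, 3.2]
finger_gap: 0.221
gripper_force: 50.2
t 27.4 tcp [640.9  11.5 132.2] phi 70.4 F [-1.9  0.5  3.2] gap 0.221 gf 50.2 tilt 0.03
t: 28.22
tcp_pos: [0.6412, 0.0115, 0.2217]
tool_rot: [0.17, 0.985, 0.0, 0.001]
force: [-0.4, -0.2, -1.3]
finger_gap: 0.228
gripper_force: 49.6
t 28.2 tcp [641.2  11.5 221.7] phi 70.4 F [-0.4 -0.2 -1.3] gap 0.228 gf 49.6 tilt 0.13
turn -2.36 shift [  4.09 -14.36   0.06]
```

```bash
python3 -m handwheel '[[[0,0,0,-0.5],[0,0,0,-0.7],[0,0,0,-0.7],[0,0,0,-0.46],[0.1,-0.4,0,0],[0.2,-0.8,0,0],[0.28,-0.95,0,0],[0.28,-0.95,0,0],[0.28,-0.95,0,0],[0.28,-0.95,0,0],[0.28,-0.95,0,0],[0.28,-0.95,0,0],[0.28,-0.95,0,0],[0.28,-0.95,0,0],[0.28,-0.95,0,0],[0.28,-0.95,0,0],[0.28,-0.95,0,0],[0.28,-0.95,0,0],[0.28,-0.95,0,0]]]';  python3 -m handwheel '[[[0.15,-0.5,0,0],[0,-0.3,0,0],[0,0,0,0]]]'; python3 go.py .5055 -.3363 .22 84.6
python3 - <<'E'
from h import *
G=(.5055,-.3363);s=sense();tz=s["tcp_pos"][2]
for n in("wrist","top","side"):
    p,d=snapshot(n);c,T=ext(n,s);P=cloud(d,c,T)[0]
    print(n,"canlong",rect(sel(P,G,.11,.068,.08)),"lid",rect(sel(P,s["tcp_pos"][:2],.11,tz-.012,tz)),"roundcan",rect(sel(P,(.642,.013),.1,.098,.112)))
E
```

```text
t: 30.6
tcp_pos: [0.5089, -0.3182, 0.2204]
tool_rot: [0.048, 0.999, -0.0, -0.0]
force: [0.6, 0.1, -1.3]
finger_gap: 0.222
gripper_force: 49.6
t: 30.98
tcp_pos: [0.5049, -0.3362, 0.2205]
tool_rot: [0.048, 0.999, 0.0, 0.0]
force: [0.4, -0.0, -1.2]
finger_gap: 0.22
gripper_force: 49.6
t 31.0 tcp [ 504.9 -336.2  220.5] phi 84.5 F [ 0.4 -0.  -1.2] gap 0.220 gf 49.6 tilt 0.01
turn -0.01 shift [-0.02 -0.    0.02]
wrist canlong (array([0., 0.]), array([0., 0.]), 0.0) lid (array([ 498. , -335.5]), array([156.4,  88.2]), -5.3) roundcan (array([0., 0.]), array([0., 0.]), 0.0)
top canlong (array([ 589.8, -304.3]), array([0., 0.]), 0.0) lid (array([ 587.6, -327.1]), array([60.3, 15.2]), -82.1) roundcan (array([649.9,  22.8]), array([119.9,  94.5]), -42.2)
side canlong (array([ 506.6, -337.4]), array([165.8,  84.2]), -6.0) lid (array([ 505.6, -336. ]), array([172.3,  89.8]), -5.5) roundcan (array([591.1,  -9.2]), array([48.6,  6.3]), -65.2)
```

```bash
python3 -m handwheel '[[[-0.04,-0.03,0.3,0],[0,0,0.7,0],[0,0,0.8,0],[0,0,0.8,0],[0,0,0.7,0],[0,0,0.5,0],[0,0,0.3,0],[0,0,0.2,0],[0,0,0.2,0],[0,0,0.2,0],[0,0,0.2,0],[0,0,0.15,0],[0,0,0.08,0],[0,0,0,0]]]'; python3 go.py .506 -.337 .0915 84.6
```

```text
t: 32.88
tcp_pos: [0.5058, -0.3367, 0.0922]
tool_rot: [0.047, 0.999, 0.0, -0.0]
force: [0.4, 0.5, -1.2]
finger_gap: 0.222
gripper_force: 49.6
t 32.9 tcp [ 505.8 -336.7   92.2] phi 84.6 F [ 0.4  0.5 -1.2] gap 0.222 gf 49.6 tilt 0.02
turn -0.00 shift [-0.01 -0.01  0.03]
```

```bash
python3 -m handwheel '[[[0,0,0.06,0],[0,0,0,0]]]'; python3 -m handwheel '[[[0,0,0,0],[0,0,0,0],[0,0,0,0],[0,0,0,0],[0,0,-0.2,0],[0,0,-0.6,0],[0,0,-0.9,0],[0,0,-0.9,0],[0,0,-0.9,0],[0,0,-0.6,0]]]' 85;  python3 go.py .4315 .012 .18 76.8
python3 - <<'E'
from h import *
for n in("top","side"):
    p,d=snapshot(n);c,T=ext(n);P=cloud(d,c,T)[0]
    print(n,"longlid",rect(sel(P,(.506,-.337),.11,.08,.09)),"roundcan",rect(sel(P,(.642,.013),.08,.1,.11)),"roundlid",rect(sel(P,(.432,.0127),.08,.035,.045)),"knob",rect(sel(P,(.432,.0127),.04,.06,.075)))
E
```

```text
t: 33.12
tcp_pos: [0.5058, -0.3368, 0.0908]
tool_rot: [0.047, 0.999, 0.0, -0.0]
force: [-0.5, 0.1, -1.4]
finger_gap: 0.223
gripper_force: 49.6
t: 34.38
tcp_pos: [0.5064, -0.3372, 0.1956]
tool_rot: [0.047, 0.999, -0.001, 0.001]
force: [0.1, -0.3, -0.5]
finger_gap: 0.995
gripper_force: 0.0
t 34.4 tcp [ 506.4 -337.2  195.6] phi 84.6 F [ 0.1 -0.3 -0.5] gap 0.995 gf 0.0 tilt 0.16
turn 1.30 shift [ 6.11 12.92  0.59]
top longlid (array([ 590.4, -305.7]), array([10.8,  3.6]), -64.4) roundcan (array([647.4,  21.1]), array([119.3, 100. ]), -38.7) roundlid (array([0., 0.]), array([0., 0.]), 0.0) knob (array([0., 0.]), array([0., 0.]), 0.0)
side longlid (array([ 507. , -337.5]), array([172.7,  89.5]), -5.3) roundcan (array([0., 0.]), array([0., 0.]), 0.0) roundlid (array([430.3,  13.5]), array([127.5, 124.6]), 69.7) knob (array([431.2,  11.2]), array([27.4, 27.1]), -49.1)
```

```bash
python3 -m handwheel '[[[0.1,0.4,0,0],[0.2,0.8,0,0],[0.3,0.95,0,0],[0.3,0.95,0,0],[0.3,0.95,0,0],[0.3,0.95,0,0],[0.3,0.95,0,0],[0.3,0.95,0,0],[0.3,0.95,0,0],[0.3,0.95,0,0],[0.3,0.95,0,0],[0.3,0.95,0,0],[0.3,0.95,0,0],[0.3,0.95,0,0],[0.3,0.95,0,0],[0.08,0.1,0,0],[0,0,0,0]]]'; python3 go.py .432 .0125 .047 84.6
python3 - <<'E'
from h import *
s=sense();p,d=snapshot("wrist");c,T=ext("wrist",s);P=cloud(d,c,T)[0]
G=(.432,.0125);print(rect(sel(P,G,.04,.06,.08)),rect(sel(P,G,.08,.034,.046)))
for n in("top","side"):
    p,d=snapshot(n);c,T=ext(n);P=cloud(d,c,T)[0]
    print("roundcan",rect(sel(P,(.642,.013),.08,.1,.11)))
    cv2.imwrite(f"pics/{n}2.png",p[:,:,::-1])
E
```

```text
t: 36.6
tcp_pos: [0.4316, 0.0131, 0.1934]
tool_rot: [0.047, 0.999, -0.0, 0.0]
force: [0.1, -0.2, 0.9]
finger_gap: 1.0
gripper_force: 0.0
t 36.6 tcp [431.6  13.1 193.4] phi 84.6 F [ 0.1 -0.2  0.9] gap 1.000 gf 0.0 tilt 0.04
turn 0.00 shift [-0.01 -0.02  5.86]
(array([430.4,  12.8]), array([28.5, 28.3]), 85.2) (array([430.6,  13.1]), array([126.3, 126. ]), 43.3)
roundcan (array([644. ,  13.5]), array([119.1, 115.6]), 76.0)
roundcan (array([643.7,  14. ]), array([120.1, 118.2]), 25.4)
```

View pics/side2.png

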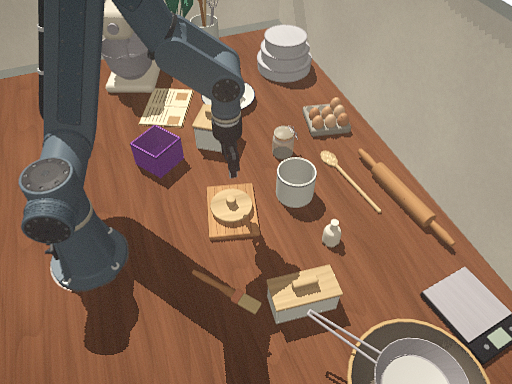

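The long lid is home at (305,290), the open round canister is at (296,182), and the round lid is on the board at (232,205). Grip the knob.

```bash
python3 -m handwheel '[[[0,0,0.5,0],[0,0,0.9,0],[0,0,0.9,0],[0,0,0.9,0],[0,0,0.9,0],[0,0,0.8,0],[0,0,0.6,0],[0,0,0.3,0],[0,0,0.08,0],[0,0,0,0]]]' 85; python3 -m handwheel '[[[0,0,0,0],[0,0,0,0],[0,0,0,0],[0,0,0,0],[0,0,0,0],[0,0,0,0],[0,0,0,0]]]' 0 40;python3 go.py
python3 -m handwheel '[[[0,0,-0.15,0],[0,0,-0.4,0],[0,0,-0.8,0],[0,0,-0.9,0],[0,0,-0.9,0],[0,0,-0.9,0],[0,0,-0.9,0],[0,0,-0.6,0],[0,0,-0.2,0],[0,0,0,0]]]'; python3 go.py .6438 .0138 .19 84.6
```

```text
t: 38.0
tcp_pos: [0.4318, 0.0129, 0.0464]
tool_rot: [0.047, 0.999, -0.0, 0.0]
force: [-1.0, 0.1, 0.7]
finger_gap: 0.989
gripper_force: 0.0
t: 38.88
tcp_pos: [0.4318, 0.013, 0.0468]
tool_rot: [0.047, 0.999, -0.0, 0.0]
force: [-0.0, 0.4, 5.3]
finger_gap: 0.334
gripper_force: 39.1
t 38.9 tcp [431.8  13.   46.8] phi 84.6 F [-0.   0.4  5.3] gap 0.334 gf 39.1 tilt 0.05
t: 40.12
tcp_pos: [0.4314, 0.0131, 0.1902]
tool_rot: [0.047, 0.999, -0.0, 0.0]
force: [-0.2, 0.8, -2.7]
finger_gap: 0.333
gripper_force: 39.8
t 40.1 tcp [431.4  13.1 190.2] phi 84.6 F [-0.2  0.8 -2.7] gap 0.333 gf 39.8 tilt 0.01
turn -0.00 shift [-8.46  0.83  0.01]
```

```bash
python3 -m handwheel '[[[-0.3,0,0,0],[-0.6,0.03,0,0],[-0.9,0.1,0,0],[-0.9,0.1,0,0],[-0.9,0.1,0,0],[-0.9,0.1,0,0],[-0.9,0.1,0,0],[-0.9,0.1,0,0],[-0.9,0.1,0,0],[-0.7,0.1,0,0],[-0.4,0,0,0],[-0.17,0,0,0],[0,0,0,0],[0,0,0.4,0],[0,0,0.7,0],[0,0,0.5,0],[0,0,0.2,0],[0,0,0,0]]]';python3 go.py .644 .0138 .123 84.6
python3 - <<'E'
from h import *
s=sense();tz=s["tcp_pos"][2]
for n in("wrist","top","side"):
    p,d=snapshot(n);c,T=ext(n,s);P=cloud(d,c,T)[0]
    print(n,"lid",rect(sel(P,s["tcp_pos"][:2],.09,tz-.012,tz)),"can",rect(sel(P,(.644,.0138),.09,.098,.109)))
E
```

```text
t: 42.38
tcp_pos: [0.6441, 0.0137, 0.1443]
tool_rot: [0.047, 0.999, 0.0, -0.001]
force: [-0.0, -1.2, -2.3]
finger_gap: 0.334
gripper_force: 39.7
t 42.4 tcp [644.1  13.7 144.3] phi 84.6 F [-0.  -1.2 -2.3] gap 0.334 gf 39.7 tilt 0.07
turn -0.00 shift [0.   0.   0.85]
wrist lid (array([640.9,  13.3]), array([125.1, 122.9]), -54.1) can (array([0., 0.]), array([0., 0.]), 0.0)
top lid (array([621.3, -34.5]), array([71.3, 22.2]), -24.7) can (array([604.8, -31.7]), array([31.,  3.]), -41.3)
side lid (array([641.1,   9. ]), array([125.1, 119. ]), -38.2) can (array([628.2, -13.2]), array([118.9,  58.9]), -30.7)
```

```bash
python3 -m handwheel '[[[-0.03,0,0.2,0],[0,0,0.2,0],[0,0,0.2,0],[0,0,0.15,0],[0,0,0.1,0],[0,0,0.04,0],[0,0,0,0]]]';python3 go.py .644 .0138 .122 84.6
```

```text
t: 43.4
tcp_pos: [0.6451, 0.0136, 0.1228]
tool_rot: [0.047, 0.999, -0.0, -0.0]
force: [0.4, 0.3, -2.7]
finger_gap: 0.333
gripper_force: 39.7
t 43.4 tcp [645.1  13.6 122.8] phi 84.6 F [ 0.4  0.3 -2.7] gap 0.333 gf 39.7 tilt 0.00
turn -0.00 shift [0.05 0.   0.03]
```

Then release, rise, and retreat toward the left so the top camera has a clear view.

```bash
python3 -m handwheel '[[[0,0,0.02,0],[0,0,0,0],[0,0,0,0],[0,0,0,0],[0,0,0,0],[0,0,-0.2,0],[0,0,-0.6,0],[0,0,-0.9,0],[0,0,-0.9,0],[0,0,-0.9,0],[0,0,-0.9,0],[0.5,0,-0.5,0],[0.9,0,0,0],[0.9,0,0,0],[0.9,0,0,0],[0.9,0,0,0],[0.9,0,0,0],[0.6,0,0,0],[0.3,0,0,0],[0,0,0,0]]]' 85
python3 - <<'E'
from h import *
s=sense();print(s["t"],s["tcp_pos"])
for n in("top","side"):
    p,d=snapshot(n);c,T=ext(n,s);P=cloud(d,c,T)[0];cv2.imwrite(f"pics/{n}3.png",p[:,:,::-1])
    for nm,xy,z in(("round",(.644,.0138),.115),("square",(.4867,.35),.105),("long",(.506,-.337),.085)):
        S=sel(P,xy,.1,z-.006,z+.006);print(n,nm,rect(S),np.median(S[:,2]) if len(S) else 0, "fitplane",np.round(np.linalg.lstsq(np.c_[S[:,:2],np.ones(len(S))],S[:,2],rcond=None)[0][:2],3))
E
```

```text
t: 45.9
tcp_pos: [0.4982, 0.0276, 0.245]
tool_rot: [0.047, 0.999, -0.0, 0.0]
force: [0.4, 0.4, -0.2]
finger_gap: 0.998
gripper_force: 0.0
45.9 [0.49817173 0.02756158 0.24500741]
top round (array([670.5, -21.1]), array([110.6,  32.5]), 41.8) 0.1142780519732487 fitplane [-0.03   0.026]
top square (array([485.9, 349.7]), array([128.5, 125.6]), 55.4) 0.10518127536938315 fitplane [0.001 0.001]
top long (array([ 505.5, -336.8]), array([173.3,  89.2]), -5.0) 0.08481243983364062 fitplane [-0.002 -0.001]
side round (array([643. ,  12.3]), array([126.9, 126.4]), -59.3) 0.11499315318391368 fitplane [0.001 0.001]
side square (array([486.9, 346.6]), array([130.3, 126.6]), 54.6) 0.10270013205368367 fitplane [ 0.001 -0.002]
side long (array([ 506.6, -336.7]), array([172.2,  90.8]), -5.3) 0.08491220325519522 fitplane [0.002 0.001]
```

View pics/side3.png

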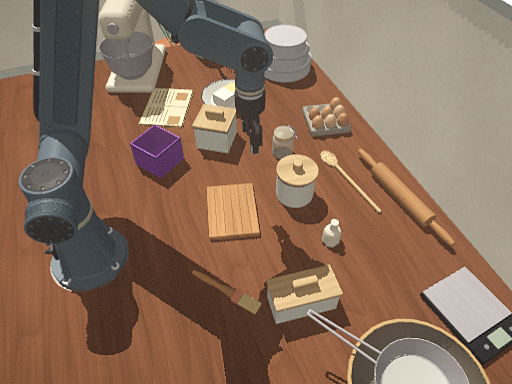

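All three lids are home and level: round at (297,180), square at (215,128) and long at (305,290). The plate tops measure 115, 105 and 85 mm, as they should. The jar and funnel haven't moved, and the robot is clear of everything.

```bash
python3 -c "from station import *;print(sign_off())"
```

```text
the job is handed in; nothing more can be done
None
```

I put all three lids on the canisters of their own shape. By the last camera check they sat level and fully home, with nothing else disturbed, and I handed the job in at about 46 s; no verdict came back.

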